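# Level the desk shelf with its levelling foot and keep the spirit level pressed

## Task

Gently stand the spirit level lengthways on the low wooden desk shelf, in the middle of its free part beside the knob, and let go of it, then turn the black wing knob of the shelf's levelling foot until the bubble rests centred between the two lines. Then push down on top of the level with about 10 N, so that it stays on the shelf with the bubble still centred, and finish while holding that push: do not let go at the end. Do not disturb the other things on the desk.

Things in the scene. Friction and masses are not known exactly. Their poses are not given: they have to be found in the camera images.
- level_mid (a point): centre of the spirit level: an aluminium bar with black ends, 200 mm long (its x axis), 26 wide (y), 40 high (z), 0.19 to 0.30 kg, standing on its 26 mm wide base; origin half-way up, 20 mm above its underside. The vial fills a window 62 mm long in the middle of its top, seen from above; the rest of the top is flat solid metal.
- bubble (a joint): place of the pale bubble (14 mm long) in the level's yellow-green vial, m along the level's own x axis; 0 = centred between two black lines, with 2 mm to spare at each end; stops at +-0.018. It runs to the HIGH end of the level, about 0.4 mm per mrad of slope, and takes about 1.5 s to settle.
- shelf_spot (a point): point on the shelf's top face where the level's middle belongs: mid-depth, 50 mm from the board's centre towards +y, the middle of the part that is clear of the knob. y runs along the board, away from the levelling foot; x across it; z square to it, up. About 110 mm above the desk.
- knob_grip (a point): grip point of the levelling foot's black wing knob, on its upright axis, 200 mm from shelf_spot towards -y, 146 mm above the desk and about 36 mm above the board. The wing is a bar 48 mm long (this frame's x), 12 thick (y), reaching from 16 mm below this point (there a disc, 40 mm diameter, 10 thick) to 12 mm above. The frame turns with the knob; its height stays.
- shelf: light-wood board 150 x 400 x 18 mm, hinged at its +y end (origin, on an upright end panel), carried by the foot at -y. The foot's end starts 4 to 10 mm too low. Turning the knob CLOCKWISE from above RAISES it 12 mrad per rad, moving the level's bubble about 4.8 mm per rad towards the foot; 1 to 3 rad are needed. Stiff (0.12 N m); stays as left, also under a 25 N push.
- mug: white mug, 80 mm diameter, 92 mm high, handle at its +y side, in front of the shelf; a bystander, to be left alone; origin at the centre of its underside
- can: plain aluminium drinks can, 66 mm diameter, 115 mm high; a bystander, to be left alone; origin at the centre of its underside
- bowl: white bowl, 110 mm diameter, 45 mm high; a bystander, to be left alone; origin at the centre of its underside
- mouse: black computer mouse, 105 mm long, 60 wide, 34 high, in front of the shelf; a bystander, to be left alone; origin at the centre of its underside
- tape: roll of paper tape lying flat, 90 mm diameter, 25 mm high; a bystander, to be left alone; origin at the centre of its underside
- pack: small cardboard parcel 80 x 140 x 50 mm under the shelf; a bystander, to be left alone; origin at the centre of its underside
- jar: glass jar with steel lid, 72 mm diameter, 100 mm high; a bystander, to be left alone; origin at the centre of its underside
Mind the look-alikes: they are no part of the job. Of the things shaped like the part that bears level_mid, the aluminium one is meant.

How it is judged:
On the way, in this order (a step that is already met when the one before it is completed fails the run):
1. the level stands lengthways on the middle of the shelf, let go (x of level_mid in the frame of shelf_spot between -0.04 and 0.04 m and y of level_mid in the frame of shelf_spot between -0.06 and 0.05 m and z of level_mid in the frame of shelf_spot between 0.014 and 0.026 m and angle between the x axis of level_mid and the y axis of shelf_spot, either way round below 0.17 rad and angle between level_mid's own z axis and vertical below 0.08 rad and contact force between the fingers and level below 0.1 N and linear speed of level below 0.02 m/s), for 0.3 s.
2. the knob has been turned until the bubble is centred, the level standing free on the shelf (x of level_mid in the frame of shelf_spot between -0.04 and 0.04 m and y of level_mid in the frame of shelf_spot between -0.06 and 0.05 m and z of level_mid in the frame of shelf_spot between 0.014 and 0.026 m and angle between the x axis of level_mid and the y axis of shelf_spot, either way round below 0.17 rad and angle between level_mid's own z axis and vertical below 0.08 rad and value of joint bubble between -0.002 and 0.002 m and contact force between the arm and level below 0.1 N), for 0.3 s.
At the end, for the whole second after the job is handed in: The robot presses on the level with 4 to 30 N (over 6.5 N on the shelf); the level is at rest, upright (0.08 rad), lengthways (0.17 rad), its middle within 40 mm of shelf_spot across the board and 50 mm (hinge side) or 60 mm (foot side) along it; bubble within 2 mm of centre (x of level_mid in the frame of shelf_spot between -0.04 and 0.04 m and y of level_mid in the frame of shelf_spot between -0.06 and 0.05 m and z of level_mid in the frame of shelf_spot between 0.014 and 0.026 m and angle between the x axis of level_mid and the y axis of shelf_spot, either way round below 0.17 rad and angle between level_mid's own z axis and vertical below 0.08 rad and value of joint bubble between -0.002 and 0.002 m and contact force between the fingers and level between 4 and 30 N and contact force between level and shelf above 6.5 N and linear speed of level below 0.02 m/s); the arm keeps its last pose, push and grip.
It fails at once if a bystander is moved by more than 25 mm (distance of any of mug, can, bowl, mouse, tape, pack, jar from where it was at the start of the episode above 0.025 m).
It fails at once if the level is slammed onto or crushed against the shelf (over 60 N) (contact force between level and shelf above 60 N).
It also fails if it takes over 70 s, if anything falls off the work surface, if the arm or the gripper's body presses on something with over 40 N, if the wrist force passes 120 N, or if a joint passes its speed limit or range.

## Robot

A 6-joint arm with a two-finger parallel gripper is mounted at the origin on the work surface. World frame = base frame: x ahead of the robot, y to its left, z up, the work surface at z = 0. Lengths are in m, angles in rad, forces in N, time in s.
With the tool pointing down it reaches from about 0.425 to 0.95 m from the base axis. Payload 3.5 kg.
Tool frame: the origin (TCP) lies midway between the tips of the shut fingers; the grasp point (between the pads) lies ctrl.grasp_offset behind it (ctrl.grasp_offset is the distance from the TCP to the grasp point, in m); x points along the fingers, y is the direction in which the jaws open and shut, and the axes are right-handed (so a half turn about x gives the same grasp; the last joint's range is limited). The gripper opens to 85 mm and grips with 20 to 120 N. Pads are 22 mm wide; open, the fingers measure 114 mm over their backs; the gripper's body (76 mm by 85 mm) begins 54 mm behind the grasp point. The pads swing forward as they close: fully open they stand 13 mm farther back than shut.
Start: joints at [1.027, 0.286, 1.577, -0, 1.279, -0.15], TCP at [0.259, 0.623, 0.231] pointing down, gripper open.
Joint ranges: [-2.77, 2.77], [-0.9, 2.22], [0.21, 2.48], [-1.53, 4.67], [0.24, 2.81], [-2.84, 2.84]. Speed limits (rad/s): [2.79, 2.79, 3.14, 3.14, 3.14, 3.14].

## Interface

Orientations are given as a unit quaternion [x, y, z, w].
In Python, from plant import readout, read_camera, sign_off, ctrl gives the robot as it stands.
- The arm moves only by the tool drive_tool, never from a script. Its argument "steps" is a list of rows, each a list of 5 numbers: the shift along the tool's x, y, z in cm, then the turn about the tool's x in degrees, then the opening, from 0 (shut) to 1 (fully open). A call has 1 to 10 rows; each row shifts and turns the commanded pose from where the row before left it, along the tool's axes as they then stand; what a row does not reach is not made up. A row lasts 1/10 s, in which the tool goes at most 50 mm and 8.59 degrees, less where a joint would pass 70% of its speed; a pose out of reach is approached as far as the arm can. A call is refused whole if a number of a shift passes 5 or a number of a turn 8.59, either way. A call with a gripper value outside its range is refused whole. The fingers move at their own pace and stop on an object; "force" is the grip in N (left out, the last holds). Time passes only in rows, so rows that do not move let the fingers close. It gives the time, the measured TCP pose, the force and the opening at its end, in the units of the state.
- readout.get_state(): the state, without advancing time (a new reading comes with each control period).
- read_camera(name): name is "scene" or "side" or "wrist"; returns a dict with "frame" (400x640x3 uint8, red, green, blue), "vertical_fov" (degrees; the focal length in pixels is half the picture's height over the tangent of half this angle, whatever the lens; pixels are square), "cx", "cy" (the principal point, pixels), "eye" and "orientation" of the camera in the world. Camera axes: x right, y up, looking along -z (the intrinsics and any distortion apply to the point x, -y, -z); pixel columns grow to the right and rows downward; lengths in m; the calibration is good to about 2 mm. The wrist camera is an equidistant fisheye: a pixel r from the principal point sees the ray r / f radians off the axis. A picture is of the moment at which its call begins. There is no depth.
- sign_off(): hands the job in, once; it reports no verdict.
The state is a dict: "time": time; "qpos": joint angles; "dq": joint speeds; "joint_efforts": joint torques, N m; "eef_pos": TCP position; "tcp_rot": TCP orientation; "contact_force": force on the tool from outside, world axes, zero at the start; "wrist_torque": the same for the moment, N m; "opening": opening from 0.0 (shut) to 1.0 (fully open).
Only numpy, scipy, OpenCV 4.12 (cv2) and the standard library are available. Lean on these libraries where they do the work, as an engineer would, in place of code of your own. Each camera call takes 0.05 s, during which the arm holds its last target. There are 200 camera calls.

## Working session

There is one attempt and no reset: what is moved stays moved. The work goes in short steps, Python scripts to look and compute and a tool call to move; the robot and the scene stay as the last step left them, time stands still between calls to the robot, and variables do not carry over. Pictures are saved under pics/ and viewed, about 8 in all and at most 12, crops included, and the job is handed in when it is done.

Besides the shell and the picture viewer there is one more tool, called after "Request:" as name([rows], argument=value, ...), one row to a line, values as JSON. drive_tool: Moves the arm, as the interface text tells. Its arguments: {"type":"object","properties":{"steps":{"type":"array","items":{"type":"array","items":{"type":"number"}}},"force":{"type":"number"}},"required":["steps"]}

```bash
mkdir -p pics; ls; cat > h.py <<'E'
import numpy as np, cv2
from scipy.spatial.transform import Rotation as R
from plant import readout, read_camera, sign_off, ctrl
def snap(n,f=None):
    c=read_camera(n)
    if f: cv2.imwrite('pics/'+f,cv2.cvtColor(c['frame'],cv2.COLOR_RGB2BGR))
    c['name']=n; return c
def ray(c,u,v):
    f=c['frame'].shape[0]/2/np.tan(np.radians(c['vertical_fov'])/2)
    x,y=u-c['cx'],v-c['cy']
    if c['name']=='wrist':
        r=np.hypot(x,y)+1e-9;t=r/f;d=np.array([x/r*np.sin(t),-y/r*np.sin(t),-np.cos(t)])
    else: d=np.array([x/f,-y/f,-1.])
    return R.from_quat(c['orientation']).apply(d/np.linalg.norm(d))
def onz(c,u,v,z):
    d=ray(c,u,v);e=np.array(c['eye']);return e+d*(z-e[2])/d[2]
E
python3 - <<'E'
from h import *
for n in ['scene','side','wrist']:
    c=snap(n,n+'0.png'); print(n,c['eye'],c['orientation'],c['vertical_fov'],c['cx'],c['cy'],[k for k in c])
s=readout.get_state();print(s, ctrl.grasp_offset)
print(R.from_quat(s['tcp_rot']).as_matrix())
E
```

```text
pics
scene [ 1.21030224 -0.16520443  0.78832053] [0.32926023 0.25406524 0.57148806 0.7074178 ] 55.17465049379861 322.6024743546351 200.95184490880402 ['frame', 'vertical_fov', 'cx', 'cy', 'eye', 'orientation', 'name']
side [ 0.33900117 -0.9846136   1.38531094] [ 0.33393766 -0.02405926 -0.0496274   0.94098029] 42.76789370406838 316.92064823238576 196.85744620362647 ['frame', 'vertical_fov', 'cx', 'cy', 'eye', 'orientation', 'name']
wrist [0.18075118 0.65532023 0.37275547] [-0.13842787 -0.09098006  0.5474663   0.82026886] 65.70646984690485 321.04834289646715 194.970190157916 ['frame', 'vertical_fov', 'cx', 'cy', 'eye', 'orientation', 'name']
{'time': 0.15, 'qpos': array([ 1.02697864e+00,  2.87038290e-01,  1.57786539e+00,  2.05550333e-05,
        1.27860738e+00, -1.49992229e-01]), 'dq': array([-0.0003232 , -0.00293708, -0.00303995,  0.00123003,  0.0005661 ,
       -0.00026227]), 'joint_efforts': array([ 8.07284450e-04, -4.06606042e+01, -2.93141913e+01, -1.36636017e-04,
        3.97766140e-03,  1.95293740e-05]), 'eef_pos': array([0.25870333, 0.62289026, 0.23020082]), 'tcp_rot': array([ 0.13770676,  0.69367853, -0.13897773,  0.69320425]), 'contact_force': array([ 1.1740341 , -0.12021712, -0.16210879]), 'wrist_torque': array([-0.02845537, -0.03285016,  0.02702141]), 'opening': 0.9980963280504609} 0.0187
[[-1.00943749e-03  3.83728358e-01  9.23445466e-01]
 [-1.63146676e-03  9.23444075e-01 -3.83729564e-01]
 [-9.99998160e-01 -1.89392159e-03 -3.06119010e-04]]
```

View pics/scene0.png

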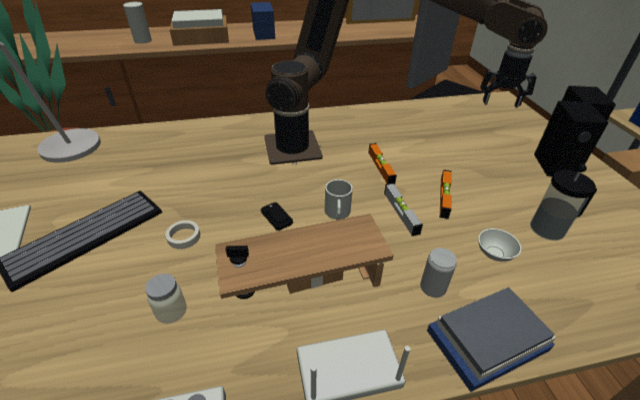

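View pics/side0.png

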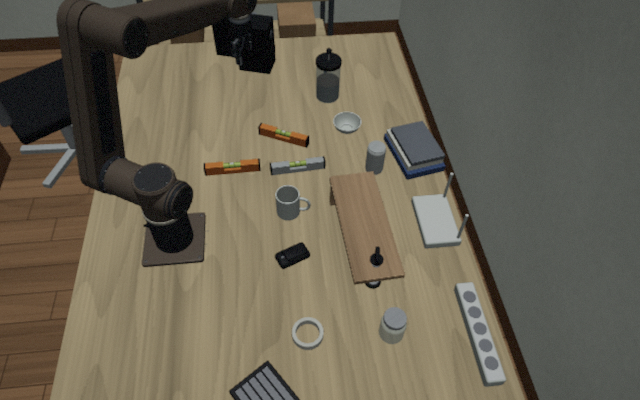

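View pics/wrist0.png

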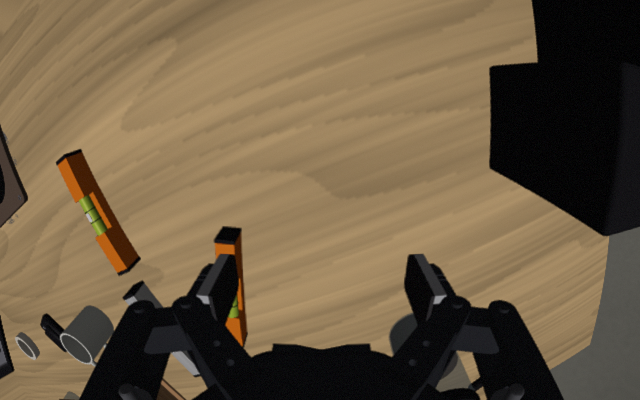

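Side view: aluminium level at about (271,166)–(325,164); shelf corners at about (331,177), (372,173), (401,273), (357,280); knob at (377,256). Scene view: level at (390,188)–(416,230). The wrist view shows mostly orange look-alikes. Next I measure by mask.

```bash
python3 - <<'E'
from h import *
def cont(c,roi,fn,label):
    x0,y0,x1,y1=roi; im=c['frame'][y0:y1,x0:x1]
    hsv=cv2.cvtColor(im,cv2.COLOR_RGB2HSV)
    m=fn(hsv).astype(np.uint8)
    m=cv2.morphologyEx(m,cv2.MORPH_CLOSE,np.ones((5,5)))
    k=max(cv2.findContours(m,0,2)[0],key=cv2.contourArea)+[x0,y0]
    r=cv2.minAreaRect(k);print(label,cv2.contourArea(k),np.round(r[0],1),np.round(r[1],1)); return k,cv2.boxPoints(r)
grey=lambda h:(h[...,1]<70)
s=snap('side');c=snap('scene')
k,b=cont(s,(264,148,332,180),grey,'level side')
print([np.round(onz(s,*p,0.03),3) for p in b])
k,b2=cont(c,(380,180,430,238),grey,'level scene')
print([np.round(onz(c,*p,0.03),3) for p in b2])
# knob: dark
dark=lambda h:(h[...,2]<50)
k,bk=cont(s,(365,240,390,264),dark,'knob side');print(bk.mean(0),onz(s,*bk.mean(0),.146))
k,bk=cont(c,(222,238,252,262),dark,'knob scene');print(bk.mean(0),onz(c,*bk.mean(0),.146))
for p in [(331,177),(372,173),(401,273),(357,280)]: print('board',onz(s,*p,.110))
for p in [(216,243),(375,219),(391,251),(221,287)]: print('boardc',onz(c,*p,.110))
a=np.hstack([cv2.resize(s['frame'][140:290,260:410],(600,600),interpolation=cv2.INTER_CUBIC)])
cv2.imwrite('pics/crop1.png',cv2.cvtColor(a,cv2.COLOR_RGB2BGR))
E
```

```text
level side 2068.5 [297.5 163.5] [31. 67.]
[array([0.307, 0.36 , 0.03 ]), array([0.554, 0.336, 0.03 ]), array([0.534, 0.185, 0.03 ]), array([0.3  , 0.208, 0.03 ])]
level scene 675.5 [402.4 207.2] [61.3 15.4]
[array([0.32 , 0.232, 0.03 ]), array([0.287, 0.288, 0.03 ]), array([0.532, 0.295, 0.03 ]), array([0.555, 0.247, 0.03 ])]
knob side 108.5 [376.5 255. ] [16. 11.]
[376.5 255. ] [ 0.61076067 -0.21512172  0.146     ]
knob scene 280.5 [236.5 253.5] [15. 21.]
[236.5 253.5] [ 0.62275914 -0.21740542  0.146     ]
board [0.52381839 0.12446309 0.11      ]
board [0.66289155 0.12857587 0.11      ]
board [ 0.677733   -0.26022077  0.11      ]
board [ 0.54802125 -0.269893    0.11      ]
boardc [ 0.54648931 -0.26633392  0.11      ]
boardc [0.5434923  0.13370046 0.11      ]
boardc [0.65579986 0.13585057 0.11      ]
boardc [ 0.67863327 -0.25754652  0.11      ]
```

View pics/crop1.png

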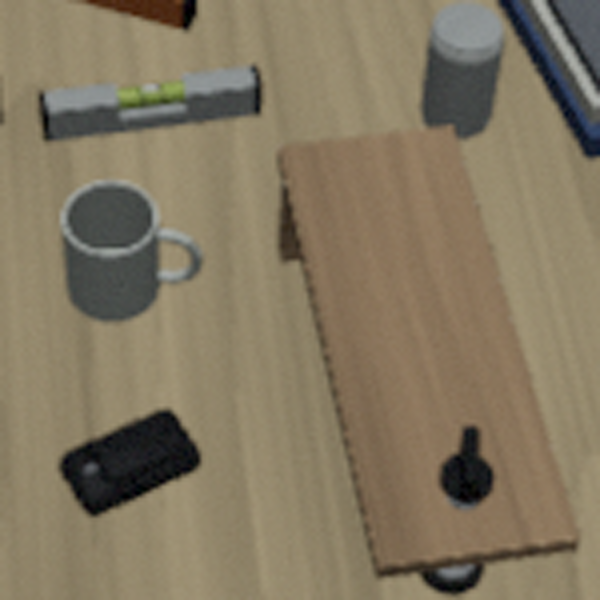

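Crop (×4) shows level top corners at (45,93), (253,68), (260,85), (48,109), the board corners, and the knob disc at (467,480) with its wing pointing roughly along the board.

```bash
python3 - <<'E'
from h import *
s=snap('side');c=snap('scene')
P=lambda x,y:(260+x/4-.375,140+y/4-.375)
q=[onz(s,*P(*p),.04)[:2] for p in [(45,93),(253,68),(260,85),(48,109)]]
print('level',np.round(q,3),np.mean(q,0)); d=(q[1]+q[2]-q[0]-q[3])/2; print(np.linalg.norm(d),np.degrees(np.arctan2(d[1],d[0])))
for zf in (.100,):
  b=[onz(s,*P(x,y),z)[:2] for x,y,z in [(280,150,.112),(453,128,.112),(577,543,.100),(380,572,.100)]]
  print(np.round(b,3),[np.linalg.norm(b[i]-b[(i+1)%4]) for i in range(4)])
  ce=np.mean(b,0);d=(b[0]+b[1]-b[2]-b[3])/2;d/=np.linalg.norm(d);print('centre',ce,'dir',np.degrees(np.arctan2(d[1],d[0])),'spot',ce+.05*d,'knob',ce-.15*d)
st=readout.get_state();print(st['eef_pos'])
for n,(x,y) in dict(mug=(108,205),mugbase=(112,300)).items(): print(n,onz(s,*P(x,y),.092 if n=='mug' else 0))
E
```

```text
level [[0.328 0.274]
 [0.517 0.286]
 [0.521 0.264]
 [0.33  0.254]] [0.42388073 0.26939076]
0.19056725392163457 3.4363866094625255
[[ 0.519  0.123]
 [ 0.666  0.133]
 [ 0.687 -0.263]
 [ 0.542 -0.272]] [np.float64(0.14782950919924323), np.float64(0.3963264497788896), np.float64(0.14571662389859846), np.float64(0.39530892836455506)]
centre [ 0.60346517 -0.06997951] dir 93.1297847635744 spot [ 0.60073528 -0.02005409] knob [ 0.61165486 -0.21975577]
[0.2588735  0.62321288 0.23099463]
mug [0.37326217 0.09424129 0.092     ]
mugbase [3.71489893e-01 6.59083652e-02 2.22044605e-16]
```

Request:
drive_tool([
  [0, 0, 0, -6.5, 1],
  [0, 0, 0, -6.5, 1],
  [0, 0, 0, -6.5, 1],
  [0, 0, 0, -6.5, 1],
  [0.5, -4, 1.6, 0, 1],
  [0.5, -4, 1.6, 0, 1],
  [0.5, -4, 1.6, 0, 1],
  [0.5, -4, 1.6, 0, 1],
  [0.5, -4, 1.6, 0, 1],
  [0.5, -4, 1.6, 0, 1],
], force=40)

```text
time: 1.35
eef_pos: [0.3697, 0.388, 0.2014]
tcp_rot: [-0.021, 0.707, 0.021, 0.707]
contact_force: [1.1, -0.2, 0.2]
opening: 1.003
```

Request:
drive_tool([
  [0.5, -4, 1.6, 0, 1],
  [0.5, -4, 1.6, 0, 1],
  [0.5, -4, 1.6, 0, 1],
  [0, 0, 0, 0, 1],
  [0, 0, 0, 0, 1],
])

```text
time: 1.85
eef_pos: [0.4246, 0.2719, 0.1864]
tcp_rot: [-0.02, 0.707, 0.02, 0.707]
contact_force: [0.2, 0.4, -0.6]
opening: 1.0
```

```bash
python3 - <<'E'
from h import *
c=snap('wrist','w1.png');st=readout.get_state();M=R.from_quat(st['tcp_rot']).as_matrix()
print(st['time'],st['eef_pos'],np.degrees(np.arctan2(M[1,1],M[0,1])),c['eye'],c['orientation'])
E
```

```text
1.9 [0.42437003 0.27272649 0.18654883] 93.38960700198469 [0.34030342 0.26694634 0.32909207] [-0.11380504 -0.12043658  0.71696372  0.67713105]
```

View pics/w1.png

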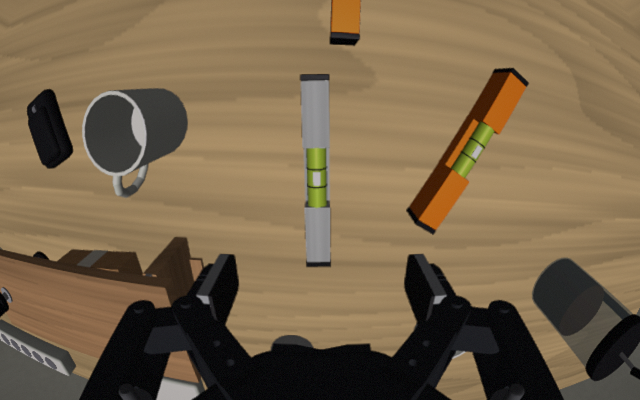

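Wrist view: aluminium level centred between the jaws, its ends at (315,76) and (318,265), vial at (317,178).

```bash
python3 - <<'E'
from h import *
c=snap('wrist')
a=onz(c,315,77,.04);b=onz(c,318,264,.04);m=onz(c,317,178,.035);print(a,b,np.linalg.norm(a-b),m,(a+b)/2,np.degrees(np.arctan2(*(b-a)[[1,0]])))
E
```

```text
[0.32649529 0.26128934 0.04      ] [0.51960533 0.2748759  0.04      ] 0.19358739531686292 [0.42415229 0.26857213 0.035     ] [0.42305031 0.26808262 0.04      ] 4.024501567602734
```

Request:
drive_tool([
  [2, -0.4, -0.1, -0.6, 0.7],
  [4, 0, 0, 0, 0.7],
  [4, 0, 0, 0, 0.7],
  [3.5, 0, 0, 0, 0.7],
  [2, 0, 0, 0, 0.7],
  [1.5, 0, 0, 0, 0.7],
  [0, 0, 0, 0, 0.7],
  [0, 0, 0, 0, 0.7],
], force=40)

```text
time: 2.75
eef_pos: [0.4234, 0.2696, 0.0166]
tcp_rot: [-0.026, 0.707, 0.026, 0.707]
contact_force: [0.7, -0.0, 0.9]
opening: 0.702
```

Request:
drive_tool([
  [0.4, 0, 0, 0, 0.4],
  [0, 0, 0, 0, 0.1],
  [0, 0, 0, 0, 0.1],
  [0, 0, 0, 0, 0.1],
  [0, 0, 0, 0, 0.1],
  [0, 0, 0, 0, 0.1],
], force=40)

```text
time: 3.35
eef_pos: [0.4242, 0.2688, 0.0132]
tcp_rot: [-0.025, 0.706, 0.025, 0.707]
contact_force: [-0.7, -0.7, 5.7]
opening: 0.295
```

Request:
drive_tool([
  [-1.5, 0, 0, 0, 0.1],
  [-3, 0, 0, 0, 0.1],
  [-4, 0, 0, 0, 0.1],
  [-4, 0, 0, 0, 0.1],
  [-4, 0, 0, 0, 0.1],
  [-3, 0, 0, 0, 0.1],
  [-1.5, 0, 0, 7, 0.1],
  [0, 0, 0, 7, 0.1],
  [0, 0, 0, 7, 0.1],
  [0, 0, 0, 7, 0.1],
])

```text
time: 4.35
eef_pos: [0.4226, 0.2681, 0.2209]
tcp_rot: [0.148, 0.692, -0.149, 0.691]
contact_force: [-0.5, 0.6, -3.1]
opening: 0.293
```

Request:
drive_tool([
  [0, 0, 0, 7, 0.1],
  [0, 0, 0, 7, 0.1],
  [0, 0, 0, 7, 0.1],
  [0, 0, 0, 7, 0.1],
  [0, 0, 0, 7, 0.1],
  [0, 0, 0, 7, 0.1],
  [0, 0, 0, 7, 0.1],
  [0, 0, 0, 7, 0.1],
  [0, 0, 0, 7, 0.1],
  [0, 0, 0, 0, 0.1],
])

```text
time: 5.35
eef_pos: [0.4227, 0.2682, 0.2207]
tcp_rot: [0.486, 0.513, -0.487, 0.513]
contact_force: [0.3, 0.6, -3.1]
opening: 0.299
```

Request:
drive_tool([
  [0, 1.6, 2.9, 0, 0.1],
  [0, 2.1, 3.8, 0, 0.1],
  [0, 2.1, 3.8, 0, 0.1],
  [0, 2.1, 3.8, 0, 0.1],
  [0, 2.1, 3.8, 0, 0.1],
  [0, 2.1, 3.8, 0, 0.1],
  [0, 2.1, 3.9, 0, 0.1],
  [0, 2.1, 3.9, 0, 0.1],
  [0, 0, 0, 0, 0.1],
  [0, 0, 0, 0, 0.1],
])

```text
time: 6.35
eef_pos: [0.6017, -0.0203, 0.2209]
tcp_rot: [0.486, 0.514, -0.487, 0.512]
contact_force: [0.2, 0.8, -2.8]
opening: 0.293
```

```bash
python3 - <<'E'
from h import *
c=snap('wrist','w2.png');st=readout.get_state();M=R.from_quat(st['tcp_rot']).as_matrix()
print(st['time'],st['eef_pos'],np.degrees(np.arctan2(M[1,1],M[0,1])),c['eye'],st['contact_force'])
E
```

```text
6.4 [ 0.6012906  -0.01926823  0.22105214] 3.08588878740463 [0.59723129 0.06357081 0.36365842] [-0.08803137  0.08360718 -2.67427722]
```

View pics/w2.png

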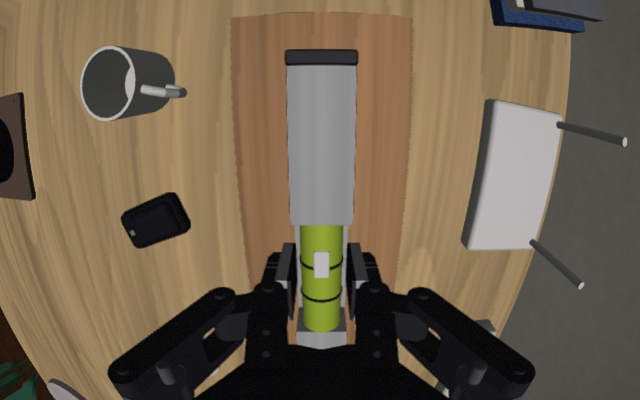

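Level is gripped at its vial and centred over the board (board edges 230/412, level end at 321). Lowering.

Request:
drive_tool([
  [2, 0, 0, 0, 0.1],
  [2.5, 0, 0, 0, 0.1],
  [2, 0, 0, 0, 0.1],
  [1.5, 0, 0, 0, 0.1],
  [0.8, 0, 0, 0, 0.1],
  [0.2, 0, 0, 0, 0.1],
  [0, 0, 0, 0, 0.1],
])

```text
time: 7.1
eef_pos: [0.6023, -0.0191, 0.1328]
tcp_rot: [0.487, 0.513, -0.486, 0.513]
contact_force: [0.1, 0.6, -2.0]
opening: 0.294
```

Request:
drive_tool([
  [0.1, 0, 0, 0, 0.1],
  [0.1, 0, 0, 0, 0.1],
  [0, 0, 0, 0, 0.1],
])

```text
time: 7.4
eef_pos: [0.6023, -0.0195, 0.1309]
tcp_rot: [0.487, 0.513, -0.486, 0.513]
contact_force: [0.0, 0.2, -2.4]
opening: 0.297
```

Request:
drive_tool([
  [0.1, 0, 0, 0, 0.1],
  [0.1, 0, 0, 0, 0.1],
  [0, 0, 0, 0, 0.1],
])

```text
time: 7.7
eef_pos: [0.6019, -0.0194, 0.1281]
tcp_rot: [0.487, 0.513, -0.487, 0.513]
contact_force: [-0.4, 1.0, -2.9]
opening: 0.297
```

Request:
drive_tool([
  [0.1, 0, 0, 0, 0.1],
  [0.1, 0, 0, 0, 0.1],
  [0, 0, 0, 0, 0.1],
])

```text
time: 8.0
eef_pos: [0.6019, -0.0193, 0.126]
tcp_rot: [0.486, 0.513, -0.487, 0.513]
contact_force: [0.2, 0.0, -2.9]
opening: 0.3
```

Request:
drive_tool([
  [0.1, 0, 0, 0, 0.1],
  [0.1, 0, 0, 0, 0.1],
  [0, 0, 0, 0, 0.1],
])

```text
time: 8.3
eef_pos: [0.6019, -0.0193, 0.1241]
tcp_rot: [0.486, 0.513, -0.487, 0.513]
contact_force: [-0.6, 0.7, -3.0]
opening: 0.294
```

Request:
drive_tool([
  [0.1, 0, 0, 0, 0.1],
  [0.05, 0, 0, 0, 0.1],
  [0, 0, 0, 0, 0.1],
])

```text
time: 8.6
eef_pos: [0.602, -0.0194, 0.1228]
tcp_rot: [0.487, 0.513, -0.487, 0.513]
contact_force: [0.0, 0.3, -2.3]
opening: 0.296
```

Request:
drive_tool([
  [0.1, 0, 0, 0, 0.1],
  [0.0, 0, 0, 0, 0.1],
  [0, 0, 0, 0, 0.1],
])

```text
time: 8.9
eef_pos: [0.6022, -0.0195, 0.1224]
tcp_rot: [0.487, 0.513, -0.486, 0.513]
contact_force: [-2.0, -1.2, 0.3]
opening: 0.3
```

Request:
drive_tool([
  [0.1, 0, 0, 0, 0.1],
  [0, 0, 0, 0, 0.1],
  [0, 0, 0, 0, 0.35],
  [0, 0, 0, 0, 0.4],
  [0, 0, 0, 0, 0.5],
  [0, 0, 0, 0, 0.6],
  [0, 0, 0, 0, 0.6],
])

```text
time: 9.6
eef_pos: [0.602, -0.0193, 0.1207]
tcp_rot: [0.487, 0.513, -0.487, 0.513]
contact_force: [0.6, -0.4, -0.4]
opening: 0.599
```

Request:
drive_tool([
  [-1, 0, 0, 0, 0.6],
  [-2, 0, 0, 0, 0.6],
  [-3, 0, 0, 0, 0.6],
  [-4, 0, 0, 0, 0.6],
  [-1, 0, 0, 0, 0.6],
])

```text
time: 10.1
eef_pos: [0.6047, -0.0198, 0.2376]
tcp_rot: [0.489, 0.51, -0.485, 0.516]
contact_force: [1.7, -0.1, -0.2]
opening: 0.601
```

Request:
drive_tool([
  [0, 0, 2, 0, 0.6],
  [0, 0, 4, 0, 0.6],
  [0, 0, 4, 0, 0.6],
  [0, 0, 4, 0, 0.6],
  [0, 0, 4, 0, 0.6],
  [0, 0, 4, 0, 0.6],
  [0, 0, 4, 0, 0.6],
  [0, 0, 3, 0, 0.6],
  [0, 0, 0, 0, 0.6],
  [0, 0, 0, 0, 0.6],
])

```text
time: 11.1
eef_pos: [0.6171, -0.3093, 0.2304]
tcp_rot: [0.487, 0.513, -0.487, 0.512]
contact_force: [0.6, 0.7, 0.6]
opening: 0.599
```

```bash
python3 - <<'E'
from h import *
c=snap('wrist','w3.png');st=readout.get_state();M=R.from_quat(st['tcp_rot']).as_matrix()
print(st['time'],st['eef_pos'],np.degrees(np.arctan2(M[1,1],M[0,1])),c['eye'],st['contact_force'],st['qpos'])
E
```

```text
11.15 [ 0.61725431 -0.30838302  0.23049275] 3.0343541101289246 [ 0.61245972 -0.22547183  0.37311373] [-0.03480279 -1.36759397 -0.97634233] [-6.10262556e-01  3.19865925e-01  1.53649280e+00  4.95634328e-04
  1.28620452e+00 -6.63361185e-01]
```

View pics/w3.png

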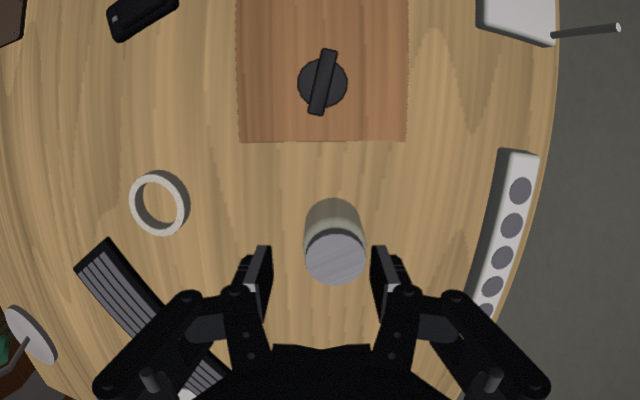

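Wing knob at (323,82), its wing running (330,49)–(316,115); jar below the jaws, well clear.

```bash
python3 - <<'E'
from h import *
c=snap('wrist')
a=onz(c,329.5,50,.158);b=onz(c,316,114,.158);print(a,b,np.linalg.norm(a-b),(a+b)/2,np.degrees(np.arctan2(*(a-b)[[1,0]])))
print('disc',onz(c,322,83,.130))
p=(a+b)/2-readout.get_state()['eef_pos'];M=R.from_quat(readout.get_state()['tcp_rot']).as_matrix();print(M.T@p)
E
```

```text
[ 0.6167267  -0.19475456  0.158     ] [ 0.60989629 -0.23988323  0.158     ] 0.045642651430110495 [ 0.61331149 -0.21731889  0.158     ] 81.39337275639535
disc [ 0.61292956 -0.21729319  0.13      ]
[ 0.07274343  0.00081243 -0.09059907]
```

Request:
drive_tool([
  [0, 0, -3, 0, 0.6],
  [0, 0, -4, 0, 0.6],
  [0, 0, -4, 0, 0.6],
  [0, 0, -4, 0, 0.6],
  [0.5, 0, -3, 0, 0.6],
  [1, 0, -1, 0, 0.6],
  [0.5, 0, 0, 0, 0.6],
  [0, 0, 0, 0, 0.6],
  [0, 0, 0, 0, 0.6],
])

```text
time: 12.1
eef_pos: [0.6074, -0.1203, 0.2106]
tcp_rot: [0.487, 0.513, -0.487, 0.513]
contact_force: [0.7, -0.3, 0.2]
opening: 0.603
```

```bash
cat > bub.py <<'E'
from h import *
import sys
def bub(c,save=None):
    im=c['frame'];h=cv2.cvtColor(im,cv2.COLOR_RGB2HSV)
    m=((h[...,0]>25)&(h[...,0]<45)&(h[...,1]>120)&(h[...,2]>60)).astype(np.uint8)
    m=cv2.morphologyEx(m,cv2.MORPH_CLOSE,np.ones((25,25)))
    n,l,s,ce=cv2.connectedComponentsWithStats(m);i=1+np.argmax(s[1:,4]);x,y,w,hh,_=s[i];print('vial',s[i])
    if save: cv2.imwrite('pics/'+save,cv2.cvtColor(cv2.resize(im[max(0,y-15):y+hh+15,max(0,x-20):x+w+20],None,fx=4,fy=4,interpolation=cv2.INTER_CUBIC),cv2.COLOR_RGB2BGR))
    xc=x+w//2; strip=im[y-3:y+hh+3,xc-2:xc+3].mean(1).astype(int)
    edge=im[y-3:y+hh+3,x+4:x+7].mean(1).astype(int)
    for k in range(len(strip)): print(y-3+k,strip[k],edge[k])
    print(xc)
E
python3 - <<'E'
from bub import *
c=snap('wrist');st=readout.get_state();print(st['time'],st['eef_pos'],c['eye'])
bub(c,'b1.png')
E
```

```text
12.15 [ 0.60751073 -0.12052811  0.21091104] [ 0.60267067 -0.03631971  0.3532319 ]
vial [ 307   22   29   90 2478]
19 [149 148 149] [146 144 146]
20 [147 146 149] [145 145 145]
21 [145 145 142] [143 141 142]
22 [161 167  92] [124 122 122]
23 [169 178  76] [ 92 101  54]
24 [169 178  77] [114 132  39]
25 [169 178  77] [116 136  39]
26 [169 178  77] [115 134  39]
27 [170 178  78] [116 135  40]
28 [170 179  78] [115 134  39]
29 [169 178  78] [115 134  40]
30 [170 179  78] [115 134  39]
31 [170 178  78] [116 134  41]
32 [171 179  79] [116 135  40]
33 [170 179  79] [116 134  40]
34 [171 179  78] [116 134  40]
35 [171 179  79] [116 135  40]
36 [171 179  79] [116 134  40]
37 [172 180  80] [116 134  41]
38 [172 179  79] [116 135  40]
39 [172 180  79] [117 135  40]
40 [172 179  80] [116 134  40]
41 [172 179  80] [116 135  41]
42 [172 179  80] [116 134  40]
43 [173 180  81] [116 134  40]
44 [172 180  80] [116 136  41]
45 [173 180  79] [116 134  39]
46 [174 180 101] [116 135  40]
47 [182 180 156] [117 136  41]
48 [189 185 188] [116 134  39]
49 [190 185 189] [116 135  40]
50 [190 185 188] [116 135
[... 1290 characters left out ...]
93 [173 182  80] [116 135  39]
94 [174 183  80] [117 136  41]
95 [173 182  79] [116 135  40]
96 [173 182  80] [116 134  40]
97 [173 182  79] [116 135  40]
98 [172 181  79] [117 135  41]
99 [173 182  79] [116 135  40]
100 [172 183  79] [116 135  40]
101 [172 182  78] [116 135  40]
102 [172 183  79] [117 135  41]
103 [172 182  78] [116 135  40]
104 [172 183  79] [116 134  39]
105 [171 182  78] [116 135  40]
106 [171 183  78] [115 134  39]
107 [171 182  77] [116 134  40]
108 [171 182  77] [115 134  39]
109 [171 182  77] [116 134  39]
110 [171 182  76] [112 131  37]
111 [170 181  79] [109 121  64]
112 [166 171 116] [152 153 148]
113 [158 158 149] [156 155 156]
114 [157 155 157] [154 153 155]
321
```

View pics/b1.png

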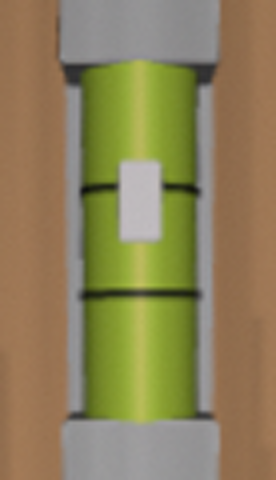

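Bubble centre is 10 px off the line centre (1.46 px/mm), so 6.8 mm towards the hinge. That needs about 1.43 rad (82°) clockwise. Going to the knob.

Request:
drive_tool([
  [0, 0, 2.5, 0, 0.6],
  [0, 0, 3.5, 0, 0.6],
  [0, 0, 2.7, 0, 0.6],
  [0, 0, 1, 0, 0.6],
  [0, 0, 0, 5.8, 0.6],
  [0, 0, 0, 5.8, 0.6],
  [2, 0, 0, 0, 0.6],
  [1.5, 0, 0, 0, 0.6],
  [0, 0, 0, 0, 0.6],
])

```text
time: 13.05
eef_pos: [0.6107, -0.2152, 0.1723]
tcp_rot: [-0.535, -0.463, 0.537, -0.459]
contact_force: [-0.7, -0.8, -0.8]
opening: 0.6
```

Request:
drive_tool([
  [1, 0.3, 0.2, 0, 0.6],
  [1, 0, 0, 0, 0.6],
  [1, 0, 0, 0, 0.6],
  [0, 0, 0, 0, 0.5],
  [0, 0, 0, 0, 0.3],
  [0, 0, 0, 0, 0.1],
  [0, 0, 0, 0, 0],
  [0, 0, 0, 0, 0],
  [0, 0, 0, 0, 0],
], force=60)

```text
time: 13.95
eef_pos: [0.613, -0.2183, 0.1465]
tcp_rot: [-0.534, -0.463, 0.537, -0.46]
contact_force: [-6.3, 0.6, 3.5]
opening: 0.118
```

Request:
drive_tool([
  [0, 0, 0, 8.2, 0],
  [0, 0, 0, 8.2, 0],
  [0, 0, 0, 8.2, 0],
  [0, 0, 0, 8.2, 0],
  [0, 0, 0, 8.2, 0],
  [0, 0, 0, 8.2, 0],
  [0, 0, 0, 8.2, 0],
  [0, 0, 0, 8.2, 0],
  [0, 0, 0, 8.2, 0],
  [0, 0, 0, 8.2, 0],
])

```text
time: 14.95
eef_pos: [0.6126, -0.2178, 0.1465]
tcp_rot: [-0.704, 0.004, 0.71, 0.006]
contact_force: [-8.6, 2.2, 4.8]
opening: 0.118
```

Request:
drive_tool([
  [0, 0, 0, 0, 0],
  [0, 0, 0, 0, 0],
  [0, 0, 0, 0, 0.3],
  [0, 0, 0, 0, 0.6],
  [0, 0, 0, 0, 0.6],
  [0, 0, 0, 0, 0.6],
])

```text
time: 15.55
eef_pos: [0.6155, -0.2187, 0.1462]
tcp_rot: [0.707, -0.004, -0.707, -0.003]
contact_force: [-0.4, 0.5, -0.4]
opening: 0.599
```

Request:
drive_tool([
  [-2, 0, 0, 0, 0.6],
  [-2.5, 0, 0, -8.5, 0.6],
  [-1.5, 0, 0, -8.5, 0.6],
  [-0.5, 0, 0, -8.5, 0.6],
  [0, 0, 0, -8.5, 0.6],
  [0, 0, 0, -8.5, 0.6],
  [0, 0, 0, -8.5, 0.6],
  [0, 0, 0, -8.5, 0.6],
  [0, 0, 0, -8.5, 0.6],
  [0, 0, 0, -8.5, 0.6],
])

```text
time: 16.55
eef_pos: [0.6153, -0.2186, 0.2109]
tcp_rot: [0.556, 0.437, -0.556, 0.437]
contact_force: [0.6, -0.0, 0.4]
opening: 0.602
```

Request:
drive_tool([
  [0, 0, 0, -8.5, 0.6],
  [0, 0, 0, -8.5, 0.6],
  [0, 0, -2.5, 0, 0.6],
  [0, 0, -3.5, 0, 0.6],
  [0, 0, -3, 0, 0.6],
  [0, 0, -1, 0, 0.6],
  [0, 0, 0, 0, 0.6],
])

```text
time: 17.25
eef_pos: [0.6102, -0.1176, 0.211]
tcp_rot: [0.486, 0.513, -0.486, 0.513]
contact_force: [0.7, -0.1, -0.2]
opening: 0.601
```

```bash
sed -i 's/^    for k in range.*$/    print([(y-3+k,int(strip[k][2]),int(edge[k][1])) for k in range(len(strip))])/' bub.py
python3 - <<'E'
from bub import *
c=snap('wrist');st=readout.get_state();print(st['time'],st['eef_pos'],st['tcp_rot'],c['eye'])
bub(c,'b2.png')
E
```

```text
17.3 [ 0.61026517 -0.11872093  0.21105019] [ 0.48664911  0.51258123 -0.48683167  0.51325242] [ 0.60527202 -0.03354994  0.35366432]
vial [ 303   25   29   90 2449]
[(np.int32(22), 150, 146), (np.int32(23), 138, 144), (np.int32(24), 95, 125), (np.int32(25), 76, 109), (np.int32(26), 76, 137), (np.int32(27), 77, 139), (np.int32(28), 77, 138), (np.int32(29), 78, 138), (np.int32(30), 78, 138), (np.int32(31), 78, 138), (np.int32(32), 78, 139), (np.int32(33), 79, 138), (np.int32(34), 78, 138), (np.int32(35), 78, 139), (np.int32(36), 79, 138), (np.int32(37), 79, 138), (np.int32(38), 80, 139), (np.int32(39), 79, 139), (np.int32(40), 80, 139), (np.int32(41), 80, 139), (np.int32(42), 80, 139), (np.int32(43), 80, 138), (np.int32(44), 80, 140), (np.int32(45), 81, 140), (np.int32(46), 80, 139), (np.int32(47), 80, 139), (np.int32(48), 81, 139), (np.int32(49), 82, 140), (np.int32(50), 82, 140), (np.int32(51), 82, 140), (np.int32(52), 83, 140), (np.int32(53), 82, 140), (np.int32(54), 70, 120), (np.int32(55), 50, 55), (np.int32(56), 66, 52), (np.int32(57), 80, 108), (np.int32(58), 88, 140), (np.int32(5
[... 808 characters left out ...]
 (np.int32(91), 83, 140), (np.int32(92), 83, 140), (np.int32(93), 83, 140), (np.int32(94), 82, 140), (np.int32(95), 82, 140), (np.int32(96), 83, 140), (np.int32(97), 82, 139), (np.int32(98), 82, 140), (np.int32(99), 83, 140), (np.int32(100), 81, 140), (np.int32(101), 81, 140), (np.int32(102), 82, 140), (np.int32(103), 82, 139), (np.int32(104), 81, 139), (np.int32(105), 81, 140), (np.int32(106), 81, 139), (np.int32(107), 80, 139), (np.int32(108), 81, 139), (np.int32(109), 81, 139), (np.int32(110), 80, 138), (np.int32(111), 81, 139), (np.int32(112), 79, 140), (np.int32(113), 78, 138), (np.int32(114), 89, 128), (np.int32(115), 132, 138), (np.int32(116), 157, 154), (np.int32(117), 159, 154)]
317
```

View pics/b2.png

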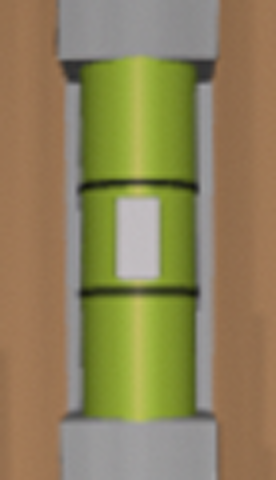

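Bubble now spans 59.0–79.8 with lines at 55.5 and 82.4: about 0.3 mm off centre. Next is the push point on the foot side, clear of the vial.

```bash
python3 - <<'E'
from h import *
c=snap('wrist');st=readout.get_state();M=R.from_quat(st['tcp_rot']).as_matrix()
m=onz(c,317.5,69.5,.148);p=onz(c,317.5,120,.15);print(m,p)
d=p-m;d[2]=0;d/=np.linalg.norm(d);t=m+.055*d;t[2]=.15;print('target',t,'shift cm',100*M.T@(t-st['eef_pos']),st['contact_force'])
E
```

```text
[ 0.60262797 -0.02001164  0.148     ] [ 0.60434199 -0.0533949   0.15      ]
target [ 0.60544816 -0.07493929  0.15      ] shift cm [ 6.09871589 -0.25919187 -4.4676445 ] [ 0.3145673  -0.20078896  0.60188515]
```

Request:
drive_tool([
  [0, -0.3, -2.5, 0, 0],
  [0, 0, -2, 0, 0],
  [0, 0, 0, 0, 0],
  [1.5, 0, 0, 0, 0],
  [2, 0, 0, 0, 0],
  [1.2, 0, 0, 0, 0],
  [0.5, 0, 0, 0, 0],
  [0, 0, 0, 0, 0],
  [0, 0, 0, 0, 0],
], force=40)

```text
time: 18.25
eef_pos: [0.6051, -0.0744, 0.1593]
tcp_rot: [0.487, 0.512, -0.487, 0.513]
contact_force: [0.6, -0.8, 0.4]
opening: 0.001
```

Request:
drive_tool([
  [0.2, 0, 0, 0, 0],
  [0.2, 0, 0, 0, 0],
  [0, 0, 0, 0, 0],
])

```text
time: 18.55
eef_pos: [0.6047, -0.0738, 0.1549]
tcp_rot: [0.487, 0.513, -0.487, 0.513]
contact_force: [-0.0, 0.2, -0.6]
opening: -0.001
```

Request:
drive_tool([
  [0.1, 0, 0, 0, 0],
  [0.1, 0, 0, 0, 0],
  [0, 0, 0, 0, 0],
])

```text
time: 18.85
eef_pos: [0.6046, -0.0738, 0.1527]
tcp_rot: [0.487, 0.513, -0.487, 0.513]
contact_force: [-0.0, 0.1, -0.0]
opening: 0.002
```

Request:
drive_tool([
  [0.1, 0, 0, 0, 0],
  [0, 0, 0, 0, 0],
  [0, 0, 0, 0, 0],
])

```text
time: 19.15
eef_pos: [0.6047, -0.0739, 0.1518]
tcp_rot: [0.487, 0.513, -0.487, 0.513]
contact_force: [0.6, -0.4, -0.4]
opening: -0.001
```

Request:
drive_tool([
  [0.1, 0, 0, 0, 0],
  [0, 0, 0, 0, 0],
  [0, 0, 0, 0, 0],
])

```text
time: 19.45
eef_pos: [0.6047, -0.0739, 0.1508]
tcp_rot: [0.487, 0.513, -0.487, 0.513]
contact_force: [-0.1, 0.5, 0.5]
opening: 0.003
```

Request:
drive_tool([
  [0.1, 0, 0, 0, 0],
  [0, 0, 0, 0, 0],
  [0, 0, 0, 0, 0],
])

```text
time: 19.75
eef_pos: [0.6049, -0.0739, 0.1503]
tcp_rot: [0.487, 0.513, -0.487, 0.513]
contact_force: [-1.6, -0.5, 1.9]
opening: -0.001
```

Contact; adding in small steps.

Request:
drive_tool([
  [0.1, 0, 0, 0, 0],
  [0, 0, 0, 0, 0],
  [0, 0, 0, 0, 0],
])

```text
time: 20.05
eef_pos: [0.6049, -0.0739, 0.1502]
tcp_rot: [0.487, 0.513, -0.487, 0.513]
contact_force: [-3.2, 1.1, 5.4]
opening: -0.001
```

Request:
drive_tool([
  [0.1, 0, 0, 0, 0],
  [0, 0, 0, 0, 0],
  [0, 0, 0, 0, 0],
])

```text
time: 20.35
eef_pos: [0.6051, -0.0739, 0.1502]
tcp_rot: [0.487, 0.512, -0.487, 0.513]
contact_force: [-3.7, 1.1, 9.5]
opening: -0.002
```

Request:
drive_tool([
  [0.05, -0.05, 0, 0, 0],
  [0, 0, 0, 0, 0],
  [0, 0, 0, 0, 0],
  [0, 0, 0, 0, 0],
  [0, 0, 0, 0, 0],
  [0, 0, 0, 0, 0],
  [0, 0, 0, 0, 0],
  [0, 0, 0, 0, 0],
  [0, 0, 0, 0, 0],
  [0, 0, 0, 0, 0],
])

```text
time: 21.35
eef_pos: [0.605, -0.0739, 0.1502]
tcp_rot: [0.487, 0.512, -0.487, 0.513]
contact_force: [-3.3, 0.6, 10.5]
opening: -0.001
```

Request:
drive_tool([
  [0, 0, 0, 0, 0],
  [0, 0, 0, 0, 0],
  [0, 0, 0, 0, 0],
  [0, 0, 0, 0, 0],
  [0, 0, 0, 0, 0],
  [0, 0, 0, 0, 0],
  [0, 0, 0, 0, 0],
  [0, 0, 0, 0, 0],
  [0, 0, 0, 0, 0],
  [0, 0, 0, 0, 0],
])

```text
time: 22.35
eef_pos: [0.605, -0.0739, 0.1502]
tcp_rot: [0.487, 0.512, -0.487, 0.513]
contact_force: [-3.4, 1.1, 10.8]
opening: 0.001
```

```bash
python3 - <<'E'
from bub import *
c=snap('wrist','w4.png');st=readout.get_state();print(st['time'],st['eef_pos'],st['contact_force'],c['eye'])
bub(c)
E
```

```text
22.4 [ 0.60496959 -0.07393035  0.15018008] [-3.68128465  2.05937834 10.90025042] [0.60004936 0.01009746 0.29282742]
vial [ 302   89   39  124 4616]
[(np.int32(86), 151, 148), (np.int32(87), 142, 146), (np.int32(88), 114, 130), (np.int32(89), 86, 103), (np.int32(90), 84, 129), (np.int32(91), 85, 131), (np.int32(92), 84, 130), (np.int32(93), 84, 131), (np.int32(94), 85, 131), (np.int32(95), 84, 130), (np.int32(96), 85, 132), (np.int32(97), 84, 132), (np.int32(98), 84, 131), (np.int32(99), 84, 131), (np.int32(100), 83, 132), (np.int32(101), 83, 131), (np.int32(102), 84, 132), (np.int32(103), 83, 130), (np.int32(104), 83, 131), (np.int32(105), 83, 131), (np.int32(106), 83, 130), (np.int32(107), 83, 131), (np.int32(108), 82, 131), (np.int32(109), 82, 130), (np.int32(110), 83, 131), (np.int32(111), 82, 130), (np.int32(112), 82, 131), (np.int32(113), 81, 130), (np.int32(114), 82, 130), (np.int32(115), 81, 131), (np.int32(116), 80, 131), (np.int32(117), 81, 130), (np.int32(118), 81, 131), (np.int32(119), 80, 130), (np.int32(120), 80, 131), (np.int32(121), 80, 130), (np.int32(122), 80, 129), 
[... 1744 characters left out ...]
t32(189), 62, 124), (np.int32(190), 62, 124), (np.int32(191), 62, 123), (np.int32(192), 62, 123), (np.int32(193), 61, 123), (np.int32(194), 62, 123), (np.int32(195), 61, 122), (np.int32(196), 61, 123), (np.int32(197), 61, 122), (np.int32(198), 60, 123), (np.int32(199), 60, 123), (np.int32(200), 60, 123), (np.int32(201), 59, 122), (np.int32(202), 60, 122), (np.int32(203), 60, 122), (np.int32(204), 59, 122), (np.int32(205), 59, 121), (np.int32(206), 59, 122), (np.int32(207), 59, 122), (np.int32(208), 59, 120), (np.int32(209), 59, 117), (np.int32(210), 58, 91), (np.int32(211), 57, 68), (np.int32(212), 69, 101), (np.int32(213), 109, 138), (np.int32(214), 154, 152), (np.int32(215), 157, 152)]
321
```

View pics/w4.png

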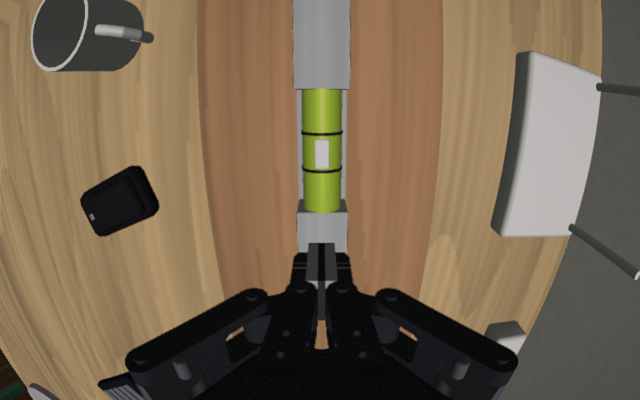

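The jaws press the metal next to the vial. The bubble spans 139.4–167.6 with lines at 133.7 and 171.2, so it is about 0.5 mm off centre, and the push is steady at about 10.8 N. Handing in.

```bash
python3 -c "
from plant import sign_off;print(sign_off())"
```

```text
the job is handed in; nothing more can be done
None
```

I placed the aluminium level lengthways on the shelf and let go of it. I then turned the knob about 82° clockwise in one turn. I handed the job in at about 22 s, with the shut fingers still pressing on the metal top beside the vial, on the foot side.

Last checks:
- **Push:** steady at about 10.8 N downwards. A sideways force of about 3.5 N remained, and my small shift to relieve it barely changed it. No slip showed.
- **Bubble:** about 0.3 mm off centre with the level standing free and about 0.5 mm under the push. The limit is 2 mm.
- **Level position:** its middle measured within about 2 mm of my estimate of shelf_spot, before the push. Under the push it still looked straight along the board.
- **Other things:** the mug and mouse looked undisturbed in the last picture. I did not re-measure any bystander, and the can, bowl, tape, pack and jar were not all in view.

No check failed or disagreed, and sign_off reported no verdict.

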